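# Set the metronome pendulum's weight and hold it level over the truing stand

## Robot

A 6-joint arm with a two-finger parallel gripper is mounted at the origin on the work surface. World frame = base frame: x ahead of the robot, y to its left, z up, the work surface at z = 0. Lengths are in mm, angles in rad, forces in N, time in s.
With the tool pointing down it reaches from about 350 to 975 mm from the base axis. Payload 7.1 kg.
Tool frame: the origin (TCP) lies between the finger pads; the fingertips stand 14 mm ahead of it and the grasp point (between the pads) lies 5 mm behind it; z points along the fingers, y is the line along which they close (so a half turn about z gives the same grasp; the last joint's range is limited). The gripper opens to 88 mm and grips with 3 to 60 N. Pads are 20 mm wide; open, the fingers measure 115 mm over their backs; the gripper's body (75 mm by 178 mm) begins 61 mm behind the grasp point.
Start: joints at [1.119, 0.423, 1.63, -0, 1.089, -0.019], TCP at [262.101, 567.369, 197.175] pointing down, gripper open.
Joint ranges: [-3, 3], [-0.9, 2.11], [0.09, 2.58], [-1.31, 4.45], [0.11, 2.69], [-2.54, 2.54]. Speed limits (rad/s): [2.39, 2.39, 3.01, 3.14, 3.14, 3.14].

## Interface

Orientations are given as a rotation vector (axis times angle).
In Python, from workcell import ctrl gives the robot as it stands. The module is installed in compiled form; this text tells all that it offers.
- The arm moves only by the tool servo_tool, never from a script. Its argument "plan" is a list of rows, each a list of 3 entries, a list of its own where there are three numbers: the closure, from 0 (fully open) to 1 (shut), then the shift along the world's x, y, z in mm, then the turn about the world's z in degrees. In form: [[hand, [x, y, z], yaw], ...]. A call has 1 to 10 rows; each row is the pose to reach, as a shift and turn from the pose commanded when the call began; what a row does not reach only later rows make up. A row lasts 1/12 s, in which the tool goes at most 41.7 mm and 7.16 degrees, less where a joint would pass 70% of its speed; a pose out of reach is approached as far as the arm can. A call with a gripper value outside its range is refused whole. The fingers move at their own pace and stop on an object; the grip force is fixed at half the most. Time passes only in rows, so rows that repeat a pose let the fingers close. It gives the time, the measured TCP pose, the force, the opening and the grip force at its end, in the units of the state.
- ctrl.get_obs(): the state, without advancing time (a new reading comes with each control period).
- ctrl.get_image(name): name is "scene" or "top" or "wrist"; returns the picture (420x560x3 uint8, blue, green, red); there is no depth.
- ctrl.camera_info(name): a dict with "fovy" (degrees; the focal length in pixels is half the picture's height over the tangent of half this angle, whatever the lens; pixels are square), "cx", "cy" (the principal point, pixels), "rvec" (rotation vector, rad) and "tvec" (3), from world to camera coordinates, as OpenCV has them; the wrist camera has in their place "T_tool_cam" (4x4, takes a point from camera to tool coordinates, whose origin is the TCP and whose axes are the flange's). Camera axes: x right, y down, z forward; pixel columns grow to the right and rows downward; lengths in mm; the calibration is good to about 2 mm. The wrist camera is an equidistant fisheye: a pixel r from the principal point sees the ray r / f radians off the axis. A picture is of the moment at which its call begins: read the wrist's pose just before it. camera_info takes no time and is no camera call.
- ctrl.close_job(): hands the job in; it is judged then, once.
The state is a dict: "t": time; "qpos": joint angles; "qvel": joint speeds; "joint_torque": joint torques, N m; "ee_pos": TCP position; "orientation": TCP orientation; "ft_force": force on the tool from outside, world axes, zero at the start; "moment": the same for the moment, N m; "width": finger opening in mm; "grasp_force": force on a finger pad.
Only numpy, scipy, OpenCV 4.12 (cv2) and the standard library are available. Lean on these libraries where they do the work, as an engineer would, in place of code of your own. Each camera call takes 0.05 s, during which the arm holds its last target. There are 200 camera calls.

## Task

Slide the nickel weight along the metronome pendulum's rod until its middle stands over the brass index line of the walnut cradle. Then lift the pendulum out of the cradle by its balance point and hold it level over the truing stand, either way round, with the bare rod between bob and weight above both V-rests and in line with them, a few centimetres clear of them. Finish while holding it still there, with the weight still at its setting and the other things on the desk undisturbed.

Things in the scene. Friction and masses are not known exactly. Their poses are not given: they have to be found in the camera images.
- pendulum: Metronome pendulum lying level in the cradle: round flat brass bob (36 mm across, 12 thick) on the end of a flat steel rod 8 mm wide, 5 thick, centred on z = 0. Origin: centre of the bob, 45 mm above the desk at the start; +x runs from the bob along the rod (bare from x = 18 to 235 mm), z up. Bob and rod 180 g, give or take 12 %. Lies loose, lifts straight up; carries the sliding weight.
- sliding_weight (a joint): Place of the nickel weight along the rod, m: 0 when its middle is 170 mm from the bob's centre (over the index line while the pendulum lies in the cradle), negative nearer the bob; range -0.108 to +0.018. Starts 30 to 95 mm short of the line. Its leaf spring grips the rod: about 2 N slides it, and it stays where left.
- weight_middle (a point): Middle of the nickel sliding weight, on the rod's centre line. The weight is a block 22 mm long along the rod, 20 mm wide with parallel sides, reaching 7.5 mm above and below this point (its top 4 mm only 15 mm wide), a fine dark line across the middle of its top, a small spring lip on its end away from the bob; 50 g.
- balance_point (a point): Balance point of the pendulum with its sliding weight at the index line: on the centre line of the rod, 76 mm from the bob's centre (x of the pendulum). Bare rod there, 8 mm wide.
- cradle: Walnut setting cradle, fixed: board 300 x 90 x 15 mm, origin under its middle, long axis x. At x = -105 mm a block 62 mm square, 50 mm high, holds the bob in a pocket with 1.5 mm play; at x = +103 mm a post (10 mm along x, 30 wide, 49.5 high) carries the rod in an 11 mm notch. Between them the rod lies free, 27 mm above the board; its +x is the cradle's.
- index_line (a point): Middle of the inlaid brass index line, 3 mm wide, 84 mm long, straight across the cradle's board under the rod (fine pale marks at the board's edges are 10 mm apart); on the board's top at x = +65 mm, y = 0 of the cradle, axes as the cradle's, 30 mm below the rod's centre line.
- stand: Truing stand, fixed: dark cast-iron bed 170 x 58 mm, 28 mm high (clamps on it to 42 mm), origin under its middle, long axis x, with two upright steel V-rests 100 mm apart along x. Each is 8 mm thick along x and 24 mm wide; its V opens upward, 20 mm wide at the top, 10 mm deep.
- v_near (a point): Bottom of the V of the one rest, at x = -50 mm, y = 0 of the stand, 75 mm above the desk; axes as the stand's (the groove runs along x).
- v_far (a point): Bottom of the V of the other rest, at x = +50 mm, y = 0 of the stand, 75 mm above the desk; axes as the stand's.
- ratchet_wheel: Bystander: brass ratchet wheel lying flat, 50 mm across, 13 mm high at its arbor; origin under its centre.
- loupe: Bystander: black eyeglass loupe standing on its wide end, 35 mm across, 30 mm high; origin under its centre.
- screwdriver: Bystander: screwdriver lying at the back, 160 mm long; origin under its middle.
- winding_key: Bystander: small brass winding key lying flat, about 55 mm long, 9 mm high; origin under its stem.
- front_panel: Bystander: walnut front panel of a metronome lying flat on the right side, 190 x 90 mm, 8 mm thick, with a 16 mm high brass knob; origin under its middle.
- oil_bottle: Bystander: amber oil bottle, 32 mm across, 60 mm tall; origin under its centre.
- bench_block: Bystander: round steel bench block, 64 mm across, 22 mm high; origin under its centre.

How it is judged (in metres and radians):
On the way, in this order (a step that is already met when the one before it is completed fails the run):
1. the sliding weight is set with its middle over the index line and at rest, the pendulum still lying in the cradle (x of weight_middle in the frame of index_line between -0.005 and 0.005 m and velocity of joint sliding_weight between -0.01 and 0.01 m/s and distance of pendulum from where it was at the start of the episode below 0.01 m), for 0.2 s.
2. the pendulum is lifted clear of the cradle, gripped within 12 mm of its balance point (x of the grasp point in the frame of balance_point between -0.012 and 0.012 m and contact force between pendulum and the fingers above 1 N and height (world z) of pendulum above 0.07 m and contact force between pendulum and cradle below 0.05 N), for 0.2 s.
At the end, for the whole second after the job is handed in: Gripped within 12 mm of the balance point, level to 0.12 rad, still; both V bottoms 12 to 75 mm below the bare rod (24 to 152 mm from the bob's centre) and within 9 mm of its line; touching neither stand nor cradle; weight within 8 mm of its setting (x of the grasp point in the frame of balance_point between -0.012 and 0.012 m and contact force between pendulum and the fingers above 1 N and x of v_near in the frame of pendulum between 0.024 and 0.152 m and y of v_near in the frame of pendulum between -0.009 and 0.009 m and z of v_near in the frame of pendulum between -0.075 and -0.012 m and x of v_far in the frame of pendulum between 0.024 and 0.152 m and y of v_far in the frame of pendulum between -0.009 and 0.009 m and z of v_far in the frame of pendulum between -0.075 and -0.012 m and angle between pendulum's own z axis and vertical below 0.12 rad and linear speed of pendulum below 0.02 m/s and angular speed of pendulum below 0.15 rad/s and contact force between pendulum and stand below 0.05 N and contact force between pendulum and cradle below 0.05 N and value of joint sliding_weight between -0.008 and 0.008 m); the arm keeps its last pose, push and grip.
It fails at once if a bystander is moved by more than 20 mm (distance of any of ratchet_wheel, loupe, screwdriver, winding_key, front_panel, oil_bottle, bench_block from where it was at the start of the episode above 0.02 m).
It also fails if it takes over 51 s, if anything falls off the work surface, if the arm or the gripper's body presses on something with over 40 N, if the wrist force passes 120 N, or if a joint passes its speed limit or range.

## Working session

There is one attempt and no reset: what is moved stays moved. The work goes in short steps, Python scripts to look and compute and a tool call to move; the robot and the scene stay as the last step left them, time stands still between calls to the robot, and variables do not carry over. Pictures are saved under pics/ and viewed, at most 10 in all, crops included, and the job is handed in when it is done.

Besides the shell and the picture viewer there is one more tool, called after "Call:" by a JSON object that holds its "method" and its "body". servo_tool: Moves the arm, as the interface text tells. Its arguments: {"type":"object","properties":{"plan":{"type":"array"}},"required":["plan"]}

```bash
mkdir -p pics; cat > h.py <<'E'
import numpy as np, cv2
from workcell import ctrl
def snap(n,f):
    im=ctrl.get_image(n); cv2.imwrite('pics/'+f,im); return im
def ray(n,u,v):
    c=ctrl.camera_info(n); f=210/np.tan(np.radians(c['fovy'])/2)
    R=cv2.Rodrigues(np.array(c['rvec'],float))[0]; t=np.array(c['tvec'],float).ravel()
    d=R.T@np.array([(u-c['cx'])/f,(v-c['cy'])/f,1]); return -R.T@t,d
def atz(n,u,v,z):
    o,d=ray(n,u,v); return o+d*(z-o[2])/d[2]
def proj(n,p):
    c=ctrl.camera_info(n); f=210/np.tan(np.radians(c['fovy'])/2)
    q=cv2.Rodrigues(np.array(c['rvec'],float))[0]@np.array(p,float)+np.array(c['tvec'],float).ravel()
    return q[0]/q[2]*f+c['cx'],q[1]/q[2]*f+c['cy']
def tool():
    o=ctrl.get_obs(); return cv2.Rodrigues(np.array(o['orientation'],float))[0],np.array(o['ee_pos'],float)
def watz(u,v,z,pose):
    c=ctrl.camera_info('wrist'); f=210/np.tan(np.radians(c['fovy'])/2)
    a=np.array([u-c['cx'],v-c['cy']]); r=np.linalg.norm(a); th=r/f
    d=np.r_[a/max(r,1e-9)*np.sin(th),np.cos(th)]; T=np.array(c['T_tool_cam']); R,p=pose
    o=R@T[:3,3]+p; d=R@T[:3,:3]@d; return o+d*(z-o[2])/d[2]
E
python3 - <<'E'
from h import *
a=snap('top','t0.png'); b=snap('scene','s0.png')
cv2.imwrite('pics/t0b.png',cv2.resize(a,(800,600),interpolation=cv2.INTER_CUBIC))
o=ctrl.get_obs(); print(o)
for n in('top','scene','wrist'): print(n,ctrl.camera_info(n))
E
```

```text
{'t': 0.1, 'qpos': array([ 1.11898533e+00,  4.23759631e-01,  1.63056325e+00, -6.65073740e-06,
        1.08861890e+00, -1.90249633e-02]), 'qvel': array([-0.00174249, -0.00032099, -0.00214432,  0.00162458, -0.00173695,
        0.00107406]), 'joint_torque': array([-6.77052594e-05, -5.45615137e+01, -2.74327880e+01,  6.44112309e-02,
        1.87620381e-02, -1.74630128e-05]), 'ee_pos': array([261.89326462, 566.91458143, 196.50222505]), 'orientation': array([-6.74454379e-01, -3.06802385e+00,  2.06269872e-03]), 'ft_force': array([-0.2070696 , -0.33889719, -0.55082169]), 'moment': array([-0.03012792,  0.0054447 ,  0.03057465]), 'grasp_force': 0.0, 'width': 87.77855549091191}
top {'fovy': 48.376710749860194, 'cx': 286.92144011484925, 'cy': 202.21468471984937, 'rvec': array([ 2.11134721, -2.10634291,  0.22614454]), 'tvec': array([ -99.13822442,  584.03855428, 1018.86346653])}
scene {'fovy': 50.36856594942565, 'cx': 283.4187615929798, 'cy': 213.63300050449516, 'rvec': array([ 1.9052281 ,  1.44032127, -0.6159908 ]), 'tvec': array([ -58.67560601, -315.75908134, 1434.11410768])}
wrist {'fovy': 65.70646984690485, 'cx': 283.0299128167608, 'cy': 215.89668681837412, 'T_tool_cam': array([[ 5.50021400e-04, -9.66572392e-01, -2.56393271e-01,
         6.84817122e+01],
       [ 9.99999612e-01,  7.08014969e-04, -5.23908192e-04,
        -8.28134457e-01],
       [ 6.87925468e-04, -2.56392883e-01,  9.66572406e-01,
        -1.87917993e+02],
       [ 0.00000000e+00,  0.00000000e+00,  0.00000000e+00,
         1.00000000e+00]])}
```

View pics/t0b.png

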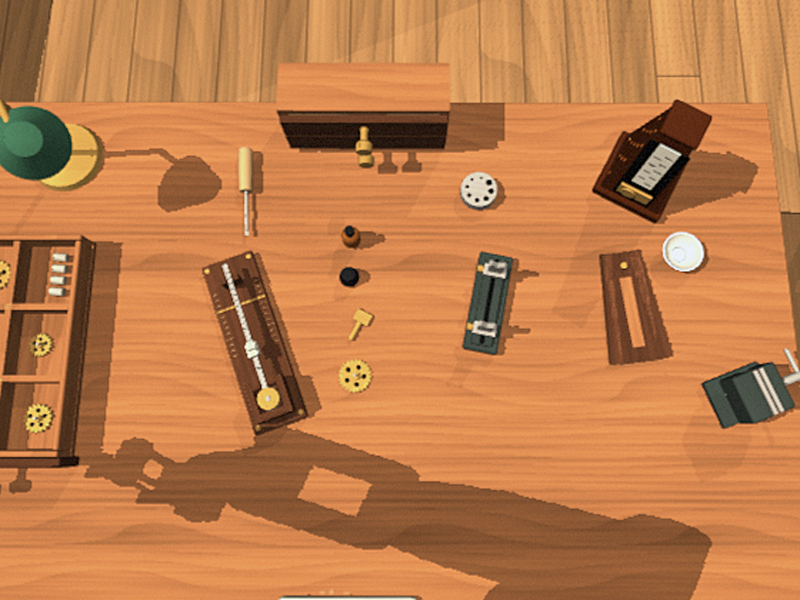

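View pics/s0.png

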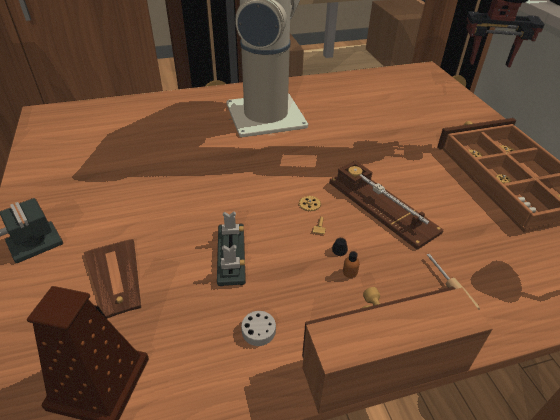

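The top view shows the bob at about (267,398), the weight at (252,350), the index line at (241,303) and the V-rests at about (495,267) and (482,329), all in 800-wide pixels. I'll enlarge both areas.

```bash
python3 - <<'E'
from h import *
a=cv2.imread('pics/t0.png')
c1=a[170:305,140:220]; c2=a[170:252,318:366]
A=cv2.resize(c1,None,fx=4.4,fy=4.4,interpolation=cv2.INTER_CUBIC)
B=cv2.resize(c2,None,fx=7,fy=7,interpolation=cv2.INTER_CUBIC)
H=max(A.shape[0],B.shape[0]); o=np.zeros((H,A.shape[1]+B.shape[1]+20,3),np.uint8)
o[:A.shape[0],:A.shape[1]]=A; o[:B.shape[0],A.shape[1]+20:]=B
print(o.shape,A.shape); cv2.imwrite('pics/c.png',o)
E
```

```text
(594, 708, 3) (594, 352, 3)
```

View pics/c.png

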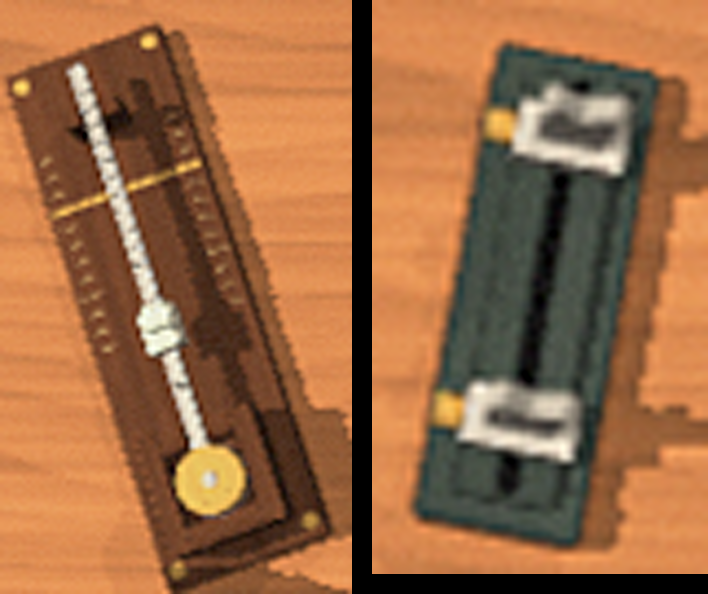

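```bash
python3 - <<'E'
from h import *
np.set_printoptions(precision=1,suppress=True)
def A(x,y,z): return atz('top',140+(x+.5)/4.4-.5,170+(y+.5)/4.4-.5,z)
def B(x,y,z): return atz('top',318+(x-372+.5)/7-.5,170+(y+.5)/7-.5,z)
bob=A(209,480,51);end=A(77,68,47.5);w=A(160,327,52.5);i1=A(54,213,15);i2=A(201,163,15)
print('bob',bob,'end',end,'w',w,'idx',i1,i2,(i1+i2)/2)
d=(end-bob)[:2];print('len',np.linalg.norm(d),'ang',np.degrees(np.arctan2(d[1],d[0])),'wdist',np.linalg.norm((w-bob)[:2]))
u=d/np.linalg.norm(d); print('idx on rod',((i1+i2)/2-bob)[:2]@u,'idxlen',np.linalg.norm(i1-i2), 'idx ang+90',np.degrees(np.arctan2(*(i1-i2)[1::-1]))-90)
c=[B(505,43,28),B(657,75,28),B(575,545,28),B(415,515,28)]; print(c, [np.linalg.norm(c[i]-c[i-1]) for i in range(4)])
print('stand c',sum(c)/4); a=(c[0]+c[1]-c[2]-c[3])[:2];print('stang',np.degrees(np.arctan2(a[1],a[0])))
for p in [(575,130),(523,418)]: print(B(*p,75), B(*p,85))
R,p=tool(); print(R)
E
```

```text
bob [409.5 127.2  51. ] end [628.3 209.3  47.5] w [488.1 156.2  52.5] idx [555.  226.2  15. ] [583.  147.4  15. ] [569.  186.8  15. ]
len 233.6808709390194 ang 20.56253492477641 wdist 83.72640015208289
idx on rod 170.26234301378878 idxlen 83.64545198943755 idx ang+90 19.580901656383915
[array([ 657.6, -217.7,   28. ]), array([ 646.3, -269.9,   28. ]), array([ 483.9, -237.6,   28. ]), array([ 493.8, -184.2,   28. ])] [np.float64(167.22973549375683), np.float64(53.391092300682246), np.float64(165.66787703416372), np.float64(54.260789093239154)]
stand c [ 570.4 -227.3   28. ]
stang -11.388786635364278
[ 615.  -234.9   75. ] [ 612.6 -233.6   85. ]
[ 519.3 -215.8   75. ] [ 517.8 -214.7   85. ]
[[-0.9  0.4 -0. ]
 [ 0.4  0.9 -0. ]
 [ 0.  -0.  -1. ]]
```

Measurements agree with the given sizes: rod length 234 mm, index line at 170 mm and 84 mm long, V spacing about 97 mm. The rod runs at about 20.2° and the stand at about -11.4°. Next I'll move above the weight.

Call:
{"method": "servo_tool", "body": {"plan": [[0,[30,-54,-5],6],[0,[60,-109,-10],12],[0,[90,-164,-15],18],[0,[120,-218,-20],24],[0,[150,-272,-25],30],[0,[176,-320,-30],36],[0,[200,-364,-35],42],[0,[215,-391,-40],45],[0,[224,-407,-45],45],[0,[226,-411,-45],45]]}}

```text
t: 0.93
ee_pos: [462.3, 202.2, 158.5]
orientation: [0.552, -3.093, 0.0]
ft_force: [1.0, 1.1, -0.1]
width: 87.8
grasp_force: 0.0
```

Call:
{"method": "servo_tool", "body": {"plan": [[0,[0,0,0],0],[0,[0,0,0],0],[0,[0,0,0],0],[0,[0,0,0],0]]}}

```text
t: 1.27
ee_pos: [461.4, 205.1, 158.8]
orientation: [0.553, -3.092, -0.0]
ft_force: [0.5, 0.7, -0.1]
width: 87.8
grasp_force: 0.0
```

```bash
python3 - <<'E'
from h import *
R,p=tool(); print(p,np.degrees(np.arctan2(R[1,0],R[0,0])))
a=snap('wrist','w1.png'); np.savez('w1.npz',R=R,p=p)
cv2.imwrite('pics/w1b.png',cv2.resize(a,(800,600),interpolation=cv2.INTER_CUBIC))
E
```

```text
[461.40330948 205.08365654 158.78986591] -159.72949158322578
```

View pics/w1b.png

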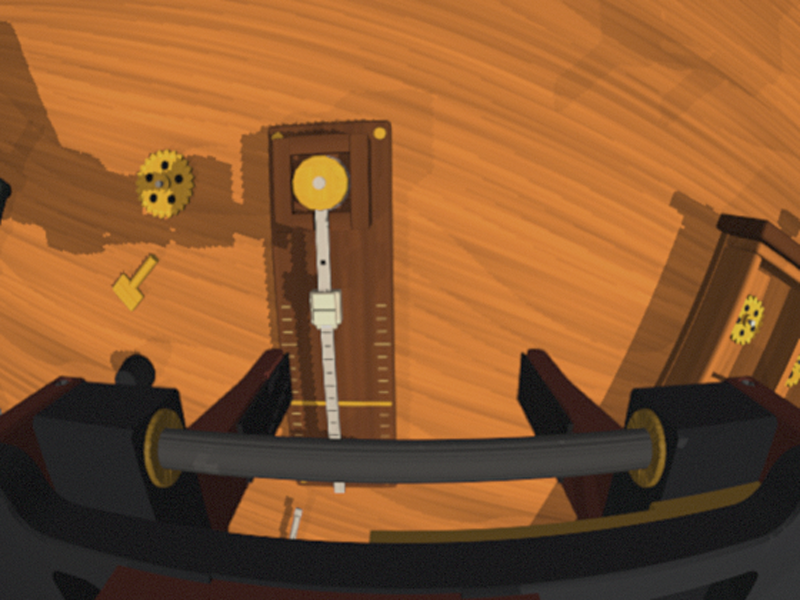

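The wrist view shows the bob at (319,183), the weight's line at (326,310), the rod tip at (339,488) and the index line from (291,404) to (391,404). The move stopped short because of the speed limit. I'll measure from this picture.

```bash
python3 - <<'E'
from h import *
np.set_printoptions(precision=1,suppress=True)
R,p=tool(); print(p)
W=lambda x,y,z: watz((x+.5)*.7-.5,(y+.5)*.7-.5,z,(R,p))
bob=W(319,183,51);w=W(326,310,52.5);end=W(339,488,47.5);i1=W(291,404,15);i2=W(391,404,15);pb=W(323,262,47.5)
d=(w-bob)[:2];e=(end-bob)[:2];u=e/np.linalg.norm(e)
print(bob,w,end,i1,i2,'idx on rod',((i1+i2)/2-bob)[:2]@u,np.linalg.norm(i1-i2),'dot',(pb-bob)[:2]@u)
print(np.linalg.norm(d),np.linalg.norm(e),[np.degrees(np.arctan2(q[1],q[0])) for q in(d,e,(i1-i2)[:2])])
E
```

```text
[461.3 205.3 158.8]
[411.6 127.1  51. ] [488.8 158.3  52.5] [627.  209.6  47.5] [586.1 151.6  15. ] [556.2 227.2  15. ] idx on rod 171.29132155361813 81.30663316505783 dot 51.839211921728456
83.21692872099409 230.61788713715006 [np.float64(21.992486834496525), np.float64(20.95073537183536), np.float64(-68.44292690041186)]
```

Call:
{"method": "servo_tool", "body": {"plan": [[0,[14,-24,-20],0.5],[0,[27,-48,-40],0.5],[0,[27,-48.4,-60],0.5],[0,[27,-48.4,-80],0.5],[0.3,[27,-48.4,-100],0.5],[0.5,[27,-48.4,-118],0.5],[0.5,[27,-48.4,-118],0.5],[0.5,[27,-48.4,-118],0.5],[0.5,[27,-48.4,-118],0.5],[0.5,[27,-48.4,-118],0.5]]}}

```text
t: 2.15
ee_pos: [489.7, 156.5, 42.0]
orientation: [-0.566, 3.088, 0.0]
ft_force: [0.8, 0.1, 0.8]
width: 51.2
grasp_force: 0.0
```

```bash
python3 - <<'E'
from h import *
R,p=tool(); print(p,np.degrees(np.arctan2(R[1,0],R[0,0])))
a=snap('wrist','w2.png')
cv2.imwrite('pics/w2b.png',cv2.resize(a[60:360,120:440],(800,750))[:600])
E
```

```text
[489.68285862 156.5192217   41.98535523] -159.23666032795612
```

View pics/w2b.png

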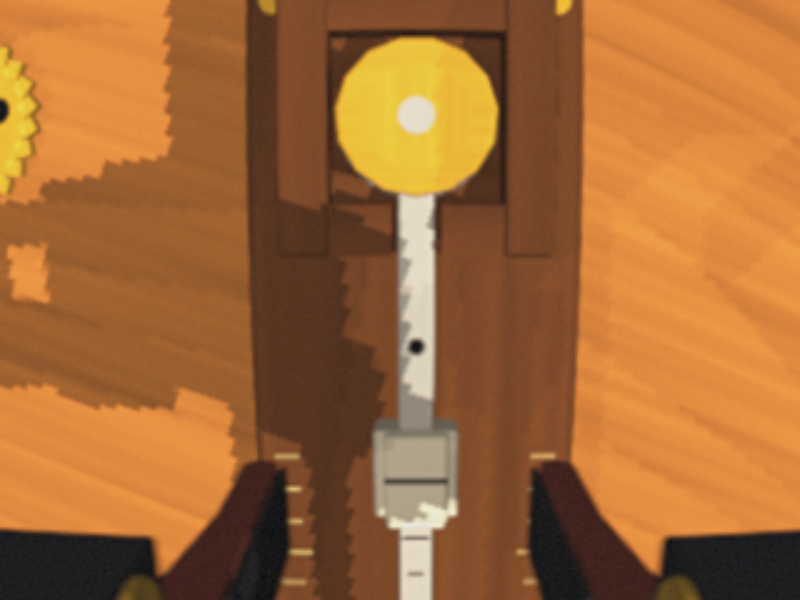

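The fingers straddle the weight, with the rod vertical in the picture. The weight's centre at x≈415 is about 1 mm right of the fingers' mid-line, and its dark line is at y≈481, with the bob at (416,115).

```bash
python3 - <<'E'
from h import *
np.set_printoptions(precision=1,suppress=True)
R,p=tool()
W=lambda x,y,z: watz(120+(x+.5)/2.5-.5,60+(y+.5)/2.5-.5,z,(R,p))
b=W(416,115,51);w=W(415.5,481,52.5);u=(w-b)[:2];L=np.linalg.norm(u);print(b,w,L,np.degrees(np.arctan2(u[1],u[0])))
u/=L;n=np.array([-u[1],u[0]]);print('tcp rel weight along,across',(p-w)[:2]@u,(p-w)[:2]@n)
for y,xl,xr in((456,287,543),(489,292,0),(521,295,0),(552,300,527)): 
  m=W(xl,y,15); print('mark',(m-b)[:2]@u)
E
```

```text
[411.3 126.7  51. ] [489.  156.2  52.5] 83.16834918793518 20.785586773093833
tcp rel weight along,across 0.665339042086489 -0.10047699059305962
mark 90.43536624324834
mark 100.46518126649181
mark 110.50829758802882
mark 120.56456129252048
```

Call:
{"method": "servo_tool", "body": {"plan": [[0.7,[0,0,0],0],[0.9,[0,0,0],0],[0.9,[0,0,0],0],[0.9,[0,0,0],0],[0.9,[0,0,0],0],[0.9,[0,0,0],0],[0.9,[0,0,0],0]]}}

```text
t: 2.78
ee_pos: [488.9, 155.7, 40.7]
orientation: [0.564, -3.09, 0.0]
ft_force: [0.5, -0.4, 0.9]
width: 8.8
grasp_force: 0.0
```

The width reached 8.8 mm with no grip force, so the fingers aren't on the weight. I'll look.

```bash
python3 - <<'E'
from h import *
R,p=tool(); print(p,ctrl.get_obs()['width'])
a=snap('wrist','w3.png'); t=snap('top','t3.png'); 
A=cv2.resize(a[60:360,120:440],(560,525)); B=cv2.resize(t[170:305,140:220],None,fx=2.9,fy=3.88,interpolation=cv2.INTER_CUBIC)
B=cv2.resize(B,(240,525)); cv2.imwrite('pics/w3b.png',np.hstack([A,B]))
E
```

```text
[488.89060422 155.65999747  40.72916666] 8.757575688922591
```

View pics/w3b.png

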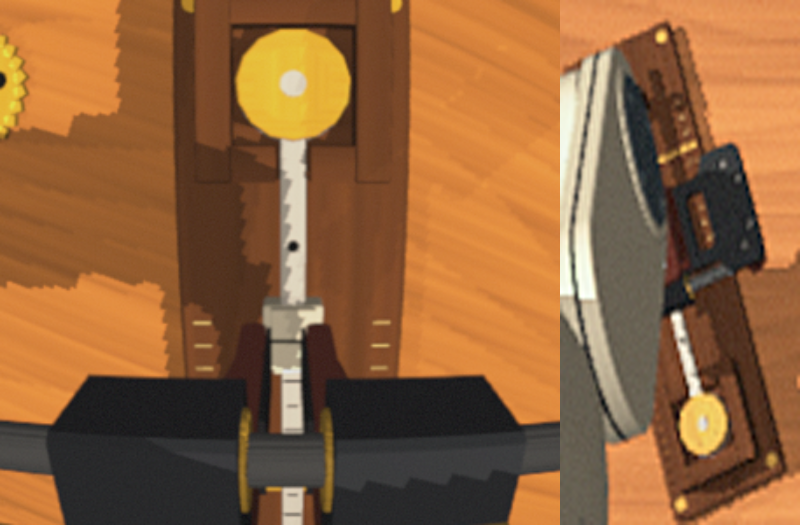

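```bash
python3 - <<'E'
from h import *
a=cv2.imread('pics/w3.png'); cv2.imwrite('pics/w3c.png',cv2.resize(a[215:300,230:343],(798,600),interpolation=cv2.INTER_CUBIC))
E
```

```text
(no output)
```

View pics/w3c.png

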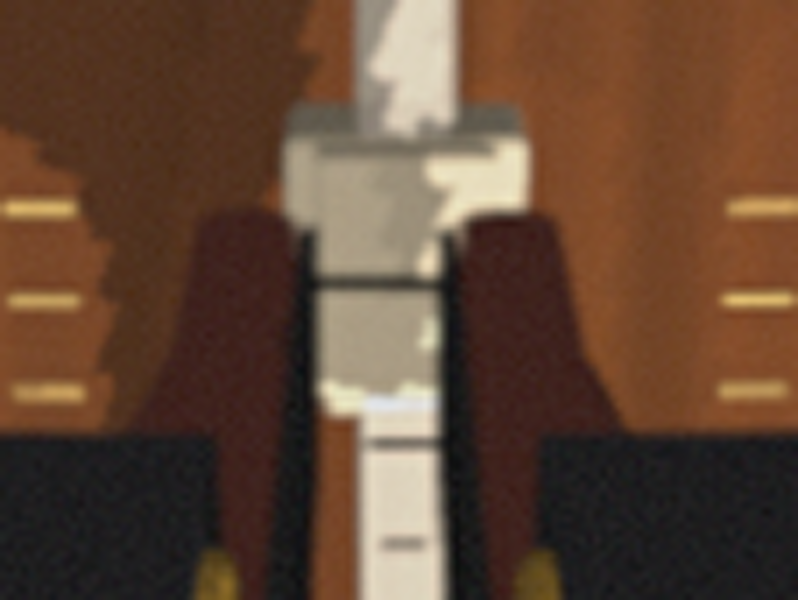

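The picture explains it. The fingers (gap about 9 mm) lie over the weight's top, not beside it. Their visible tips project about 160–165 mm from the camera instead of 202 mm, so the real tips stand roughly 35 mm higher than stated. I'll open, recentre, and descend in small guarded steps while watching the force.

Call:
{"method": "servo_tool", "body": {"plan": [[0.55,[0,0,0],0],[0.55,[-0.6,1.7,0],0],[0.55,[-0.6,1.7,0],0],[0.55,[-0.6,1.7,0],0],[0.55,[-0.6,1.7,-4],0],[0.55,[-0.6,1.7,-8],0],[0.55,[-0.6,1.7,-10],0],[0.55,[-0.6,1.7,-10],0]]}}

```text
t: 3.55
ee_pos: [487.8, 157.2, 30.0]
orientation: [0.564, -3.089, 0.0]
ft_force: [-0.0, 0.2, -0.7]
width: 39.5
grasp_force: 0.0
```

Call:
{"method": "servo_tool", "body": {"plan": [[0.55,[0,0,-2],0],[0.55,[0,0,-4],0],[0.55,[0,0,-5],0],[0.55,[0,0,-5],0]]}}

```text
t: 3.88
ee_pos: [488.2, 157.4, 25.5]
orientation: [0.564, -3.09, 0.0]
ft_force: [0.7, 1.1, -0.1]
width: 39.7
grasp_force: 0.0
```

```bash
python3 - <<'E'
from h import *
R,p=tool(); o=ctrl.get_obs(); print(p,o['width'],o['ft_force'])
a=snap('wrist','w4.png'); s=snap('scene','s4.png')
u,v=map(int,proj('scene',p)); print(u,v)
A=cv2.resize(a[185:335,185:385],(400,300),interpolation=cv2.INTER_CUBIC)
A=cv2.resize(a[185:335,185:385],(800,600),interpolation=cv2.INTER_CUBIC)[:, 200:600]
B=cv2.resize(s[v-50:v+50,u-33:u+34],(400,600),interpolation=cv2.INTER_CUBIC)
cv2.imwrite('pics/w4b.png',np.hstack([A,B]))
E
```

```text
[488.16994415 157.35035824  25.50583463] 39.693578023607756 [ 0.65742552  1.07486539 -0.13136803]
376 195
```

View pics/w4b.png

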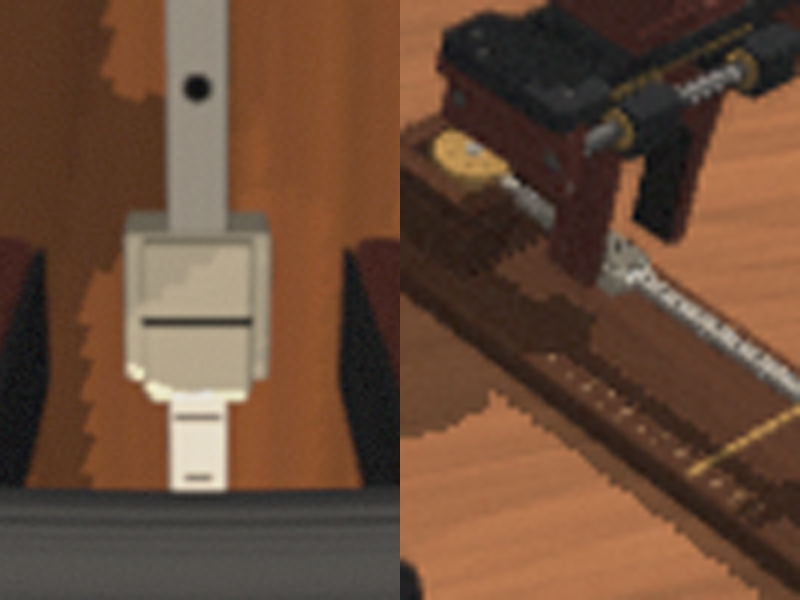

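There's no contact although the stated tips would already be inside the board. The scene view shows the tips just at the weight's top height, which confirms the fingers are about 38 mm short. The weight's centre at x=197 is now centred between the pads (45 and 345). I'll descend 20 mm more and close.

Call:
{"method": "servo_tool", "body": {"plan": [[0.55,[0.5,0.2,-5],0],[0.55,[0.5,0.2,-10],0],[0.55,[0.5,0.2,-15],0],[0.55,[0.5,0.2,-19],0],[0.55,[0.5,0.2,-19],0],[0.9,[0.5,0.2,-19],0],[0.9,[0.5,0.2,-19],0],[0.9,[0.5,0.2,-19],0],[0.9,[0.5,0.2,-19],0],[0.9,[0.5,0.2,-19],0]]}}

```text
t: 4.82
ee_pos: [488.9, 157.7, 6.9]
orientation: [-0.564, 3.09, 0.0]
ft_force: [0.3, 1.3, -0.1]
width: 20.0
grasp_force: 30.0
```

The weight is gripped: width 20.0 mm, 30 N. Now I'll drag it 87 mm along 20.8°.

Call:
{"method": "servo_tool", "body": {"plan": [[0.9,[4,1.5,0],0],[0.9,[10,3.8,0],0],[0.9,[18,6.8,0],0],[0.9,[26,9.9,0],0],[0.9,[34,12.9,0],0],[0.9,[42,15.9,0],0],[0.9,[50,19,0],0],[0.9,[58,22,0],0],[0.9,[66,25,0],0],[0.9,[72,27.3,0],0]]}}

```text
t: 5.65
ee_pos: [562.1, 185.3, 6.9]
orientation: [-0.564, 3.09, -0.0]
ft_force: [-1.7, -2.7, 5.4]
width: 19.9
grasp_force: 30.0
```

Call:
{"method": "servo_tool", "body": {"plan": [[0.9,[5,1.9,0],0],[0.9,[8,3,0],0],[0.9,[9.5,3.6,0],0],[0.9,[9.5,3.6,0],0],[0.9,[9.5,3.6,0],0],[0.9,[9.5,3.6,0],0]]}}

```text
t: 6.15
ee_pos: [571.1, 188.8, 6.9]
orientation: [-0.564, 3.089, 0.0]
ft_force: [2.0, -1.0, 2.0]
width: 19.6
grasp_force: 30.0
```

```bash
python3 - <<'E'
from h import *
R,p=tool(); o=ctrl.get_obs(); print(p,o['width'],o['ft_force'],o['grasp_force'])
np.savez('w5.npz',R=R,p=p)
a=snap('wrist','w5.png')
cv2.imwrite('pics/w5b.png',cv2.resize(a[110:335,135:435],(800,600),interpolation=cv2.INTER_CUBIC))
E
```

```text
[571.06687503 188.7636801    6.89697729] 19.64016863228058 [ 2.04655515 -0.97703459  2.0182651 ] 30.000002682209015
```

View pics/w5b.png

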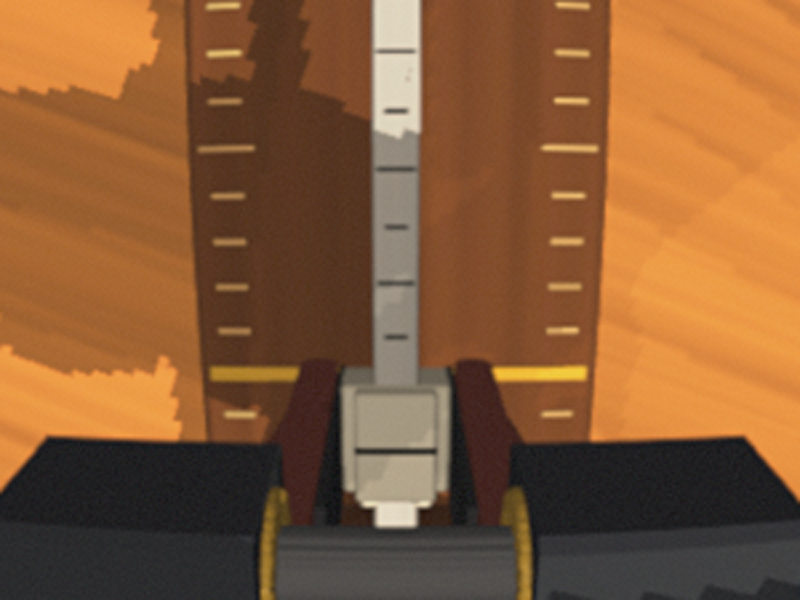

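The weight is gripped, its dark line at (395,451), with the index line at y≈373 (210 to 587) on the board below. I'll check the parallax-corrected offset.

```bash
python3 - <<'E'
from h import *
np.set_printoptions(precision=1,suppress=True)
d=np.load('w5.npz');P=(d['R'],d['p']);s=800/300
W=lambda x,y,z: watz(135+(x+.5)/s-.5,110+(y+.5)/s-.5,z,P)
u=np.array([.935,.355]);w=W(395.5,451,52.5)
for z in(50.5,52.5): print('w',W(395.5,451,z))
a=W(230,373.5,15);b=W(567,373.5,15);m=(a+b)/2
print(m,'weight-index along',(w-m)[:2]@u)
for y,x in((414,240),(331,234),(287,232),(241,230),(148,226)): print((W(x,y,15)-m)[:2]@u, end=' ')
E
```

```text
w [572.2 187.5  50.5]
w [571.2 187.2  52.5]
[570.5 187.6  15. ] weight-index along 0.5347750404032113
9.846719522397834 -10.086420189486974 -20.14041355426399 -30.363099579775177 -50.40249701876473
```

The weight is 0.5 mm from the index line and the 10 mm marks check out. I'll release, slide the open fingers back 94 mm to the balance point, and grip.

Call:
{"method": "servo_tool", "body": {"plan": [[0.5,[0,0,0],0],[0.5,[0,0,0],0],[0.5,[0,0,0],0],[0.5,[0,0,0],0],[0.5,[-14,-5.3,0],0],[0.5,[-34,-12.9,0],0],[0.5,[-54,-20.5,0],0],[0.5,[-74,-28.1,0],0],[0.5,[-88,-33.4,-1],0],[0.5,[-88,-33.4,-1],0]]}}

```text
t: 7.03
ee_pos: [478.2, 153.9, 5.2]
orientation: [0.563, -3.086, 0.001]
ft_force: [-0.5, -0.2, 0.3]
width: 43.9
grasp_force: 0.0
```

Call:
{"method": "servo_tool", "body": {"plan": [[0.5,[0,0,0],0],[0.5,[0,0,0],0],[1,[0,0,0],0],[1,[0,0,0],0],[1,[0,0,0],0],[1,[0,0,0],0],[1,[0,0,0],0],[1,[0,0,0],0],[1,[0,0,0],0]]}}

```text
t: 7.78
ee_pos: [482.4, 155.1, 5.7]
orientation: [-0.564, 3.09, 0.0]
ft_force: [0.3, 0.7, -1.6]
width: 7.8
grasp_force: 30.0
```

```bash
python3 - <<'E'
from h import *
R,p=tool(); o=ctrl.get_obs(); print(p,o['width'],o['ft_force'],o['grasp_force'])
np.savez('w6.npz',R=R,p=p)
a=snap('wrist','w6.png')
cv2.imwrite('pics/w6b.png',cv2.resize(a[60:285,135:435],(800,600),interpolation=cv2.INTER_CUBIC))
E
```

```text
[482.39753693 155.13744196   5.72478131] 7.763298426316565 [ 0.34883044  0.74654852 -1.58402857] 29.999877512454987
```

View pics/w6b.png

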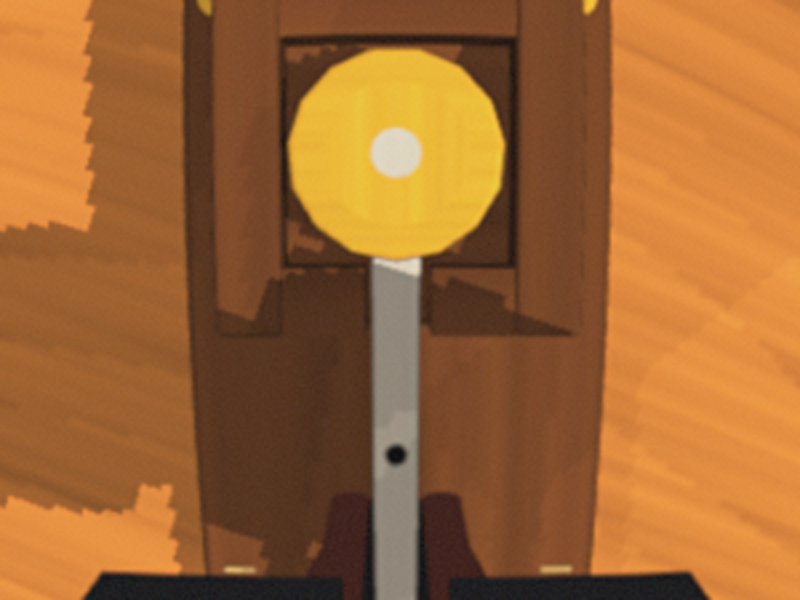

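The rod is gripped at 7.8 mm width and 30 N, with the bob at (396,153). I'll compute the grasp's place along the rod.

```bash
python3 - <<'E'
from h import *
d=np.load('w6.npz');P=(d['R'],d['p']);s=800/300
W=lambda x,y,z: watz(135+(x+.5)/s-.5,60+(y+.5)/s-.5,z,P)
b=W(396,153,51); r=(P[1]-b)[:2]; print(b,np.linalg.norm(r),np.degrees(np.arctan2(r[1],r[0])), W(396,455,47.5)-b)
E
```

```text
[411.92363579 126.87745517  51.        ] 75.92889829196079 21.850752043961254 [48.76955823 18.46304552 -3.5       ]
```

The grasp is 75.9 mm from the bob. Lifting.

Call:
{"method": "servo_tool", "body": {"plan": [[1,[0,0,4],0],[1,[0,0,12],0],[1,[0,0,22],0],[1,[0,0,34],0],[1,[0,0,48],0],[1,[0,0,62],0],[1,[0,0,75],0],[1,[0,0,83],0],[1,[0,0,85],0],[1,[0,0,85],0]]}}

```text
t: 8.67
ee_pos: [482.8, 155.2, 91.7]
orientation: [-0.564, 3.089, 0.0]
ft_force: [-0.1, -0.2, -2.2]
width: 7.5
grasp_force: 30.0
```

Call:
{"method": "servo_tool", "body": {"plan": [[1,[0,0,0],0],[1,[2,-8,0],0],[1,[5,-24,0],-1],[1,[9,-46,0],-4],[1,[13,-68,0],-7],[1,[17,-90,0],-10],[1,[22,-112,0],-13],[1,[26,-134,0],-16],[1,[30,-156,0],-19],[1,[35,-178,0],-22]]}}

```text
t: 9.5
ee_pos: [516.5, -24.5, 89.8]
orientation: [-0.04, -3.139, 0.0]
ft_force: [-0.2, 0.4, -2.4]
width: 7.3
grasp_force: 30.0
```

Call:
{"method": "servo_tool", "body": {"plan": [[1,[4,-22,0],-2],[1,[8,-44,0],-4],[1,[13,-66,0],-6],[1,[17,-88,0],-8],[1,[21,-110,0],-9],[1,[26,-132,0],-10],[1,[30,-154,0],-10.2],[1,[34,-176,0],-10.2],[1,[37,-188,0],-10.2],[1,[37,-190,0],-10.2]]}}

```text
t: 10.33
ee_pos: [554.4, -215.1, 90.0]
orientation: [-0.318, -3.125, 0.0]
ft_force: [0.9, -0.1, -3.1]
width: 7.4
grasp_force: 30.0
```

```bash
python3 - <<'E'
from h import *
R,p=tool(); o=ctrl.get_obs(); print(p,np.degrees(np.arctan2(R[1,0],R[0,0]))+180,o['width'],o['ft_force'],o['grasp_force'],o['t'])
E
```

```text
[ 554.35599718 -215.14422348   90.03057763] 348.37642105501163 7.426300544299257 [ 0.93090057 -0.121191   -3.0613727 ] 29.99938577413559 10.3333
```

Call:
{"method": "servo_tool", "body": {"plan": [[1,[1,-4,-4],0.2],[1,[2,-8.5,-9],0.2],[1,[2,-8.5,-12],0.2],[1,[2,-8.5,-12],0.2],[1,[2,-8.5,-12],0.2],[1,[2,-8.5,-12],0.2],[1,[2,-8.5,-12],0.2],[1,[2,-8.5,-12],0.2],[1,[2,-8.5,-12],0.2],[1,[2,-8.5,-12],0.2]]}}

```text
t: 11.17
ee_pos: [556.4, -221.3, 78.9]
orientation: [0.309, 3.126, -0.0]
ft_force: [-0.9, -0.1, -1.9]
width: 7.8
grasp_force: 30.0
```

```bash
python3 - <<'E'
from h import *
R,p=tool(); o=ctrl.get_obs(); print(p,np.degrees(np.arctan2(R[1,0],R[0,0]))+180,o['width'],o['ft_force'],o['moment'],abs(o['qvel']).max())
a=snap('wrist','w7.png'); r=cv2.imread('pics/w6.png')
def bob(im):
    h=cv2.cvtColor(im,cv2.COLOR_BGR2HSV); m=cv2.inRange(h,(21,140,120),(32,255,255)); 
    n,l,s,c=cv2.connectedComponentsWithStats(m); k=np.argsort(-s[1:,4])[:3]+1; return s[k],c[k]
print(bob(r),bob(a))
# V-rests: brightest gray pixels low saturation, unrotated
h=cv2.cvtColor(a,cv2.COLOR_BGR2HSV); m=cv2.inRange(h,(0,0,110),(180,60,255))
n,l,s,c=cv2.connectedComponentsWithStats(m)
for i in range(1,n):
    if s[i,4]>60: print(s[i],c[i])
E
```

```text
[ 556.38772557 -221.33902596   78.93378613] 348.706905390276 7.823767763536747 [-0.90421276 -0.0676435  -1.85300074] [ 0.01425847 -0.03823511 -0.0171671 ] 0.0026588842178725683
(array([[ 245,   79,   79,   77, 4392],
       [  47,   79,   62,   71, 2051],
       [  31,  242,   25,   21,  220]], dtype=int32), array([[283.74977231, 117.18260474],
       [ 81.59336909, 109.88200878],
       [ 44.42272727, 251.89090909]])) (array([[ 467,   35,   46,   57, 1589],
       [ 246,   99,   18,   37,  345],
       [ 489,  127,   23,   43,  204]], dtype=int32), array([[489.61548143,  63.52548773],
       [253.74492754, 116.29855072],
       [500.76960784, 155.13235294]]))
[275 108  17  18 234] [282.97435897 116.67094017]
[ 252  157   55  150 3328] [281.34375    215.01352163]
[417 316  33   9 195] [432.2974359  319.74871795]
[265 325  23   6 115] [275.8173913  327.32173913]
[274 338  16   9  99] [282.37373737 341.84848485]
[277 348  13  24 287] [283.         359.17073171]
```

The bob hub is at (283,117.7→116.7), unchanged relative to the tool, so the rod hangs level and hasn't slipped. I'll check the near rest's sideways place numerically.

```bash
python3 - <<'E'
from h import *
a=cv2.imread('pics/w7.png');h=cv2.cvtColor(a,cv2.COLOR_BGR2HSV); m=cv2.inRange(h,(0,0,95),(180,70,255))
P=tool(); R,p=P
for v in range(150,230,4):
    x=np.flatnonzero(m[v,225:345])+225
    if len(x):
        L=[(R.T@(watz(q,v,85,P)-p))[:2].round(1) for q in(x.min(),x.max())]; print(v,x.min(),x.max(),*L)
E
```

```text
158 274 292 [53.9 -6.3] [53.9  3.8]
162 274 292 [51.7 -6.3] [51.7  3.8]
166 274 292 [49.4 -6.3] [49.4  3.8]
170 274 292 [47.2 -6.3] [47.2  3.8]
174 252 306 [ 45.  -18.7] [44.9 11.7]
178 252 305 [ 42.7 -18.8] [42.7 11.2]
182 252 305 [ 40.4 -18.8] [40.4 11.2]
186 253 305 [ 38.1 -18.3] [38.1 11.2]
190 253 305 [ 35.8 -18.3] [35.8 11.3]
194 252 305 [ 33.4 -18.9] [33.4 11.3]
198 253 305 [ 31.1 -18.4] [31.1 11.3]
202 254 302 [ 28.8 -17.9] [28.8  9.7]
206 275 292 [26.4 -5.8] [26.4  3.9]
210 275 292 [24.  -5.8] [24.  4.]
214 275 292 [21.6 -5.8] [21.7  4. ]
218 275 292 [19.3 -5.9] [19.3  4. ]
222 275 292 [16.8 -5.9] [16.9  4. ]
226 275 291 [14.4 -5.9] [14.4  3.4]
```

```bash
python3 - <<'E'
from h import *
a=cv2.imread('pics/w7.png');g=cv2.cvtColor(a,cv2.COLOR_BGR2GRAY)
print('col  ',*range(246,314,2))
for v in range(168,212,3): print(v,*g[v,246:314:2])
E
```

```text
col   246 248 250 252 254 256 258 260 262 264 266 268 270 272 274 276 278 280 282 284 286 288 290 292 294 296 298 300 302 304 306 308 310 312
168 73 75 67 54 52 48 60 70 69 69 69 69 69 65 89 169 170 173 172 171 171 172 173 117 66 70 70 67 64 70 69 69 70 69
171 71 69 60 65 106 107 108 108 112 110 110 110 111 113 115 167 171 172 173 174 170 173 176 134 112 115 114 113 114 106 71 70 71 71
174 52 49 48 120 184 183 182 182 181 175 175 173 174 174 150 166 171 172 172 172 170 172 173 168 174 174 174 174 182 179 107 68 69 71
177 51 48 54 118 184 181 180 182 178 174 174 172 171 172 151 166 169 173 171 172 171 174 175 167 171 172 171 173 180 176 123 110 112 109
180 53 57 50 116 169 155 178 181 146 142 138 133 135 134 125 167 171 172 173 172 171 172 172 140 132 153 174 181 182 176 138 146 146 141
183 48 54 53 107 138 120 162 140 75 76 77 75 78 74 95 168 172 173 173 171 170 172 173 111 68 108 172 179 179 173 138 157 152 154
186 53 54 50 88 121 120 113 73 75 78 75 79 78 76 91 168 171 172 172 172 172 171 174 116 79 83 165 179 179 171 129 148 149 152
189 53 52 48 86 112 104 93 83 83 83 87 98 113 13
[... 260 characters left out ...]
 166 167 144 166 170 173 172 172 170 172 174 126 110 158 162 162 171 177 94 73 71 67
198 50 54 49 81 115 117 116 145 166 166 164 165 166 167 144 164 170 171 175 173 172 173 172 121 107 158 161 161 159 147 81 73 73 68
201 68 74 70 54 105 120 116 145 167 167 168 169 168 166 142 168 172 172 174 171 170 173 172 124 107 159 164 165 134 67 72 74 73 66
204 67 71 73 52 73 85 99 133 143 128 108 94 79 69 78 169 171 171 172 172 170 171 172 114 102 139 127 105 83 70 73 72 74 69
207 66 72 75 65 51 48 59 70 70 74 74 71 71 70 76 168 170 170 172 170 171 173 171 102 69 69 71 66 66 74 71 72 72 65
210 67 74 62 55 51 47 61 73 73 73 73 72 72 70 73 165 172 171 173 172 172 173 173 101 70 71 73 66 66 74 74 72 72 69
```

The near rest's upright (columns 259–302, 24 mm wide at z≈85) is centred about 2 mm to -y of the rod. That matches the 2.3 mm still missing from the planned y.

Call:
{"method": "servo_tool", "body": {"plan": [[1,[0,-1,0],0],[1,[0,-2.3,0],0],[1,[0,-2.3,0],0],[1,[0,-2.3,0],0],[1,[0,-2.3,0],0],[1,[0,-2.3,0],0],[1,[0,-2.3,0],0],[1,[0,-2.3,0],0],[1,[0,-2.3,0],0],[1,[0,-2.3,0],0]]}}

```text
t: 12.05
ee_pos: [556.3, -223.7, 78.8]
orientation: [0.309, 3.126, 0.0]
ft_force: [0.4, 0.3, -1.1]
width: 7.6
grasp_force: 30.0
```

```bash
python3 - <<'E'
from h import *
R,p=tool(); o=ctrl.get_obs(); print(p,np.degrees(np.arctan2(R[1,0],R[0,0]))+180,o['grasp_force'],abs(o['qvel']).max())
print(ctrl.close_job())
E
```

```text
[ 556.33535178 -223.6794786    78.77408451] 348.70381004545993 29.99967634677887 0.0015832627548484602
the job is handed in; nothing more can be done
None
```

I set the weight about 0.5 mm from the index line and handed the job in at 12 s, holding the pendulum still and level over both V-rests, about 76 mm from the bob; the result wasn't reported, and the far rest and the other desk items weren't re-checked at the end.

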